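# Clear the litter from the serving shelf into the table bin

## Robot

A 7-joint arm with a two-finger parallel gripper is mounted at the origin on a cart in front of the work surface, level with it; the furniture and walls round the work are solid. World frame = base frame: x ahead of the robot, y to its left, z up, the work surface at z = 0. Lengths are in mm, angles in rad, forces in N, time in s.
With the tool pointing down it reaches from about 400 to 875 mm from the base axis. Payload 6.5 kg.
Tool frame: the origin (TCP) lies between the finger pads; the fingertips stand 11 mm ahead of it and the grasp point (between the pads) lies 8 mm behind it; z points along the fingers, y is the line along which they close (so a half turn about z gives the same grasp; the last joint's range is limited). The gripper opens to 85 mm and grips with 20 to 120 N. Pads are 22 mm wide; open, the fingers measure 114 mm over their backs; the gripper's body (76 mm by 85 mm) begins 54 mm behind the grasp point. The pads swing forward as they close: fully open they stand 13 mm farther back than shut.
Start: joints at [-1.241, 0.536, -0.004, 1.538, 0.003, 1.067, -0.071], TCP at [250.6, 599.742, 242.29] pointing down, gripper open.
Joint ranges: [-2.7, 2.7], [-0.37, 2.16], [-1.27, 1.26], [0.24, 2.4], [-1.31, 4.45], [0.19, 1.91], [-2.76, 2.76]. Speed limits (rad/s): [2.39, 2.39, 3.14, 3.14, 3.14, 3.14, 3.14].

## Interface

Orientations are given as a rotation vector (axis times angle).
In Python, from cell import r gives the robot as it stands.
- The arm moves only by the tool send_rows, never from a script. Its argument "targets" is a list of rows, each a list of 2 entries, a list of its own where there are three numbers: the shift along the tool's x, y, z as a fraction of full scale, then the turn about the tool's z as a fraction of full scale. In form: [[[dx, dy, dz], turn], ...]. A call has 1 to 8 rows; each row shifts and turns the commanded pose from where the row before left it, along the tool's axes as they then stand; what a row does not reach is not made up. Full scale, the value 1, is 0.75 m for a shift and 180 degrees for a turn. A row lasts 1/12 s, in which the tool goes at most 41.7 mm and 7.16 degrees, less where a joint would pass 70% of its speed; a pose out of reach is approached as far as the arm can. A call with a number of a shift or a turn outside -1 to 1 is refused whole. A call with a gripper value outside its range is refused whole. "claw" is the opening, from 0 (shut) to 1 (fully open), set as the call begins (left out, the last holds). The fingers move at their own pace and stop on an object; "grip_force" is the grip in N (left out, the last holds). Time passes only in rows, so rows that do not move let the fingers close. It gives the time, the measured TCP pose, the force, the opening and the grip force at its end, in the units of the state.
- r.sense(): the state, without advancing time (a new reading comes with each control period).
- r.get_image(name): name is "scene" or "top" or "wrist"; returns a dict with "pixels" (400x640x3 uint8, red, green, blue), "fx", "fy", "cx", "cy" (pixels), "eye" and "rotation" of the camera in the world. Camera axes: x right, y down, z forward; pixel columns grow to the right and rows downward; lengths in mm; the calibration is good to about 2 mm. A picture is of the moment at which its call begins. There is no depth.
- r.sign_off(): hands the job in; it is judged then, once.
The state is a dict: "clock": time; "joint_positions": joint angles; "joint_vel": joint speeds; "effort": joint torques, N m; "tcp_pos": TCP position; "ee_rot": TCP orientation; "ft_force": force on the tool from outside, world axes, zero at the start; "moment": the same for the moment, N m; "opening": finger opening in mm; "grasp_force": force on a finger pad.
Only numpy, scipy, OpenCV 4.12 (cv2) and the standard library are available. Lean on these libraries where they do the work, as an engineer would, in place of code of your own. Each camera call takes 0.05 s, during which the arm holds its last target. There are 200 camera calls.

## Task

Clear the three bits of litter, two empty creamer pods and a red bottle stopper, off the table into the open green waste bin, then shut the bin's lid fully. Two of the three lie under the front of the serving shelf: reach in at a slant without bumping the shelf, and leave the glass and the two tumblers of the shelf standing where they are.

Things in the scene. Friction and masses are not known exactly. Their poses are not given: they have to be found in the camera images.
- serving_shelf: Fixed light-wood table shelf: a board 200 (x) x 360 (y) mm, 18 thick, underside 210 mm above the table, carried by two upright end panels 15 mm thick with inner faces at y = +-157.5 mm; open to the front (-x). Origin on the table under its centre, z up; its front edge is at x = -100 mm. A 30 mm high rail hangs under its rear edge.
- shelf_edge (a point): Middle of the lower front edge of the shelf's board, 210 mm above the table.
- waste_bin: Fixed open-topped green bin, outside 150 (x) x 170 (y) x 110 mm high, walls 4 mm. Origin under its centre, on the table; z up. The lid is hinged on its +x rim.
- bin_lid (a joint): Angle of the bin's steel-coloured lid: 0 = shut, flat on the rim; grows as it swings up and away to +x of the bin (about 1.57 = upright), at most 1.9 rad. Stiff hinge: it stays where it is left.
- bin_lid_hinge (a point): Middle of the lid's hinge line, on the bin's +x rim; the hinge line runs along the bin's y.
- bin_lid_handle (a point): Grip point of the black knob in the middle of the lid's upper face 120 mm from the hinge line (the lid is 150 mm long, 170 wide, 8 thick; the point is 43 mm off its underside); it turns with the lid. With the lid upright the knob is on the +x side.
- creamer_a: Empty white creamer pod with a copper foil top, upright: round, foot 31 mm, rim 41 mm across at the top, 27 mm high. Origin at the centre of its underside, z up. Loose, light.
- creamer_b: Empty white creamer pod with a silver foil top, same shape: rim 41 mm across, 27 mm high. Origin at the centre of its underside. Loose, light.
- stopper: Mushroom-shaped red plastic stopper of a wine bottle, standing on its head: head 32 mm across and 12 mm high at the bottom, shank 24 mm across above, 43 mm high in all. Origin at the centre of its underside. Loose, light.
- glass: Drinking glass under the rear of the shelf, 81 mm across, 93 mm high. Origin at the centre of its underside. Loose, to be left alone.
- tumbler_l: Aqua plastic tumbler on top of the shelf's board, 92 mm across, 160 mm high. Origin at the centre of its underside. Loose, to be left alone.
- tumbler_r: A second such tumbler on the shelf's board. Origin at the centre of its underside. Loose, to be left alone.

How it is judged:
By the outcome, as a careful person would: the job done as asked, in the order asked, and still so for the second after the job is handed in, with the robot touching nothing.
It also fails if it takes over 72 s, if anything falls off the work surface, if the arm or the gripper's body presses on something with over 40 N, if the wrist force passes 120 N, or if a joint passes its speed limit or range.

## Working session

There is one attempt and no reset: what is moved stays moved. The work goes in short steps, Python scripts to look and compute and a tool call to move; the robot and the scene stay as the last step left them, time stands still between calls to the robot, and variables do not carry over. Pictures are saved under pics/ and viewed, at most 10 in all, crops included, and the job is handed in when it is done.

Besides the shell and the picture viewer there is one more tool, called after ">>>" as name(argument=value, ...), one argument or row to a line, values as JSON. send_rows: Moves the arm, as the interface text tells. Shift numbers are shares of 0.75 m and turn numbers shares of 180 degrees, none past 1 either way. Its arguments: {"type":"object","properties":{"targets":{"type":"array"},"claw":{"type":"number"},"grip_force":{"type":"number"}},"required":["targets"]}

```bash
mkdir -p pics; ls; python3 - <<'E'
from cell import r
import cv2,pickle
d={}
for n in("scene","top","wrist"):
    g=r.get_image(n);d[n]=g
    cv2.imwrite(f"pics/{n}0.png",g["pixels"][:,:,::-1])
    print(n,g["fx"],g["fy"],g["cx"],g["cy"],g["eye"],g["rotation"])
pickle.dump(d,open("d0.pkl","wb"))
print(r.sense())
E
```

```text
pics
scene 454.4641560323761 454.4641560323761 327.53103586912215 205.04660940634164 [-213.65781246 -306.94418831  732.27123989] [-1.89818087  1.12493885 -0.64867139]
top 517.529047732249 517.529047732249 319.1792953921114 198.53764079499942 [ -59.03779092   76.29733635 1015.28590769] [-1.84199453  1.86721582 -0.60202188]
wrist 356.76227265718137 356.76227265718137 320.9254757365542 202.40616711126256 [179.51188122 629.49706937 374.14913167] [2.39018061 1.59242114 0.24474914]
{'clock': 0.15, 'joint_positions': array([-1.24118641,  0.53698007, -0.00439768,  1.53862882,  0.00260167,
        1.06729587, -0.07117869]), 'joint_vel': array([-8.47634266e-04, -2.77592620e-03, -2.04301863e-03, -1.38033994e-03,
        1.01845121e-03,  8.13024853e-04,  6.78871210e-05]), 'effort': array([ 2.01659990e-03, -5.83786368e+01,  1.05009556e+00, -2.59353107e+01,
        1.25096980e-02,  6.47404318e-03,  1.37514627e-05]), 'tcp_pos': array([250.46334843, 599.30771815, 241.6293125 ]), 'ee_rot': array([-6.17569181e-01, -3.08015310e+00,  2.04112576e-03]), 'ft_force': array([0.47994084, 0.70719928, 0.48994749]), 'moment': array([-0.01605279, -0.01238655,  0.03063755]), 'grasp_force': 0.0, 'opening': 85.46913048706664}
```

View pics/scene0.png

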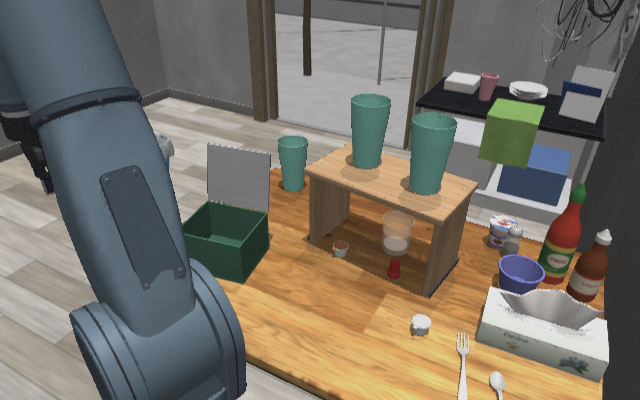

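View pics/top0.png

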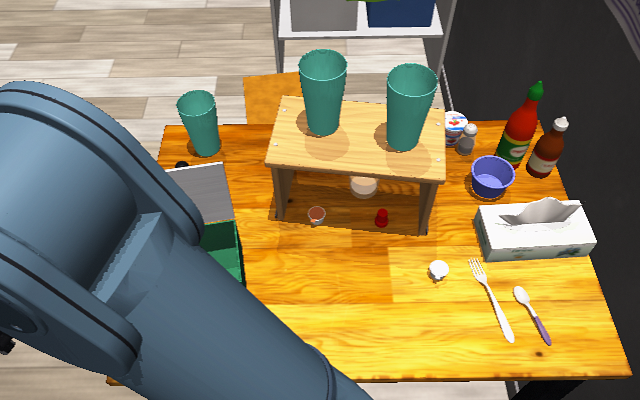

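The scene view shows the copper pod at (340,249), the stopper at (394,268), the silver pod at (421,325) and the open bin around (228,240). In the top view they are at (317,215), (381,218) and (438,270), with the bin partly hidden by the arm. I'll enlarge these.

```bash
python3 - <<'E'
import cv2,pickle,numpy as np
d=pickle.load(open("d0.pkl","rb"))
def crop(n,x,y,w,h,s):
    c=cv2.resize(d[n]["pixels"][y:y+h,x:x+w,::-1],None,fx=s,fy=s,interpolation=cv2.INTER_CUBIC)
    for k in range(0,w,20): cv2.putText(c,str(x+k),(k*s,8),0,.3,(0,255,255));cv2.line(c,(k*s,9),(k*s,14),(0,255,255))
    for k in range(0,h,20): cv2.putText(c,str(y+k),(0,k*s+4),0,.3,(0,255,255))
    return c
a=crop("scene",300,140,200,150,4); b=crop("top",260,90,200,150,4)
cv2.imwrite("pics/cs.png",a);cv2.imwrite("pics/ct.png",b)
c=np.vstack([np.hstack([crop("scene",180,140,100,75,4),crop("scene",180,205,100,75,4)]),np.hstack([crop("top",160,160,100,75,4),crop("top",410,240,50,37,8)])[:296] if 0 else np.hstack([crop("top",160,160,100,74,4),crop("top",415,250,50,37,8)])])
cv2.imwrite("pics/cb.png",c)
E
```

```text
(no output)
```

View pics/cs.png

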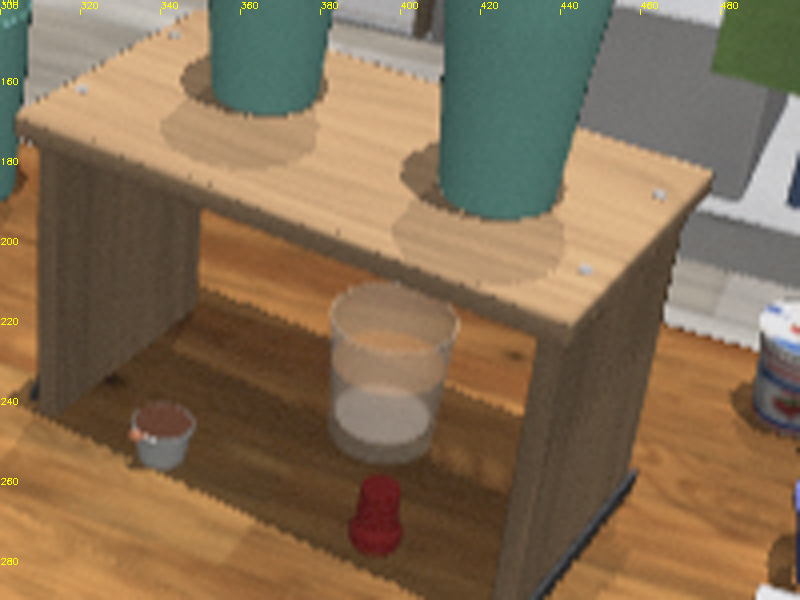

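View pics/ct.png

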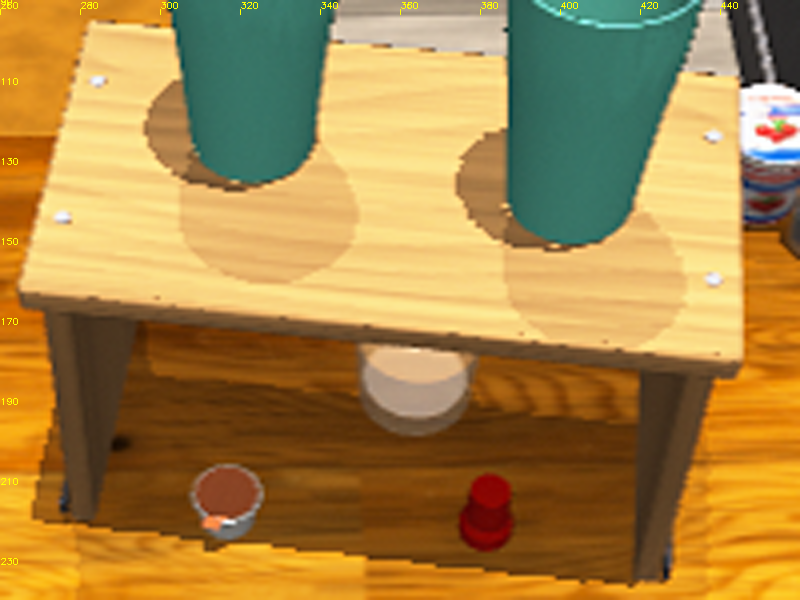

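View pics/cb.png

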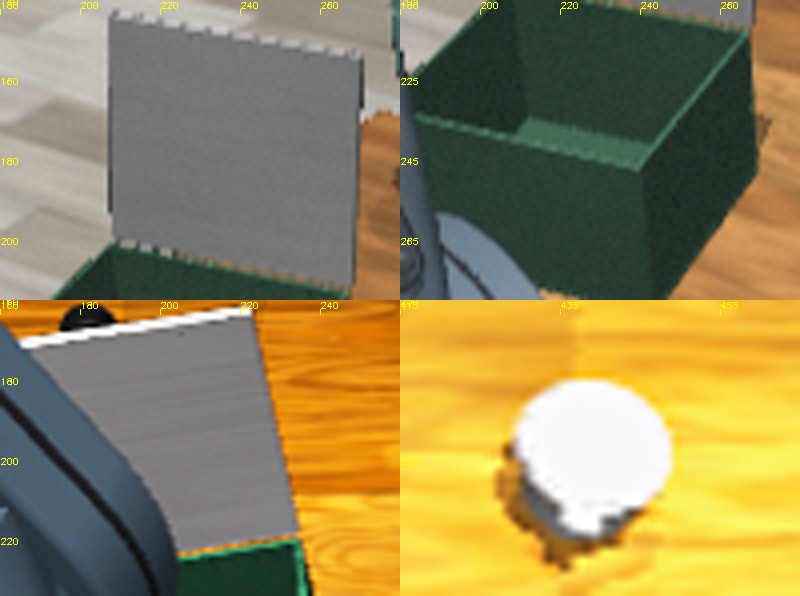

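Readings as scene / top pixel pairs:
- Copper rim: (341,244.8) / (316.8,213.5)
- Stopper top: (395,261.8) / (382.5,212.8)
- Silver rim: top (439.1,268.4), scene about (421,320)
- Board corners: front-left (305,168) / (265.5,163), front-right (441.8,221.3) / (445.5,179.3)
- Bin corner at +x,-y: (267,213) / (234.5,220.8)

```bash
cat > h.py <<'E'
import numpy as np
from scipy.spatial.transform import Rotation as R
def ray(g,p):
    v=R.from_rotvec(g["rotation"]).apply([(p[0]-g["cx"])/g["fx"],(p[1]-g["cy"])/g["fy"],1]);return np.array(g["eye"]),v/np.linalg.norm(v)
def tri(obs):
    A=0;b=0
    for g,p in obs:
        o,v=ray(g,p);M=np.eye(3)-np.outer(v,v);A=A+M;b=b+M@o
    x=np.linalg.solve(A,b)
    return x,[float(np.linalg.norm(np.cross(x-ray(g,p)[0],ray(g,p)[1]))) for g,p in obs]
def atz(g,p,z):
    o,v=ray(g,p);return o+v*(z-o[2])/v[2]
E
python3 - <<'E'
import pickle,numpy as np
from h import *
np.set_printoptions(precision=1,suppress=True)
d=pickle.load(open("d0.pkl","rb"));S=d["scene"];T=d["top"]
im=S["pixels"][300:350,395:450].astype(int);m=(im.min(2)>130)&((im.max(2)-im.min(2))<40);ys,xs=np.nonzero(m)
print("silver scene",xs.min()+395,xs.max()+395,ys.min()+300,ys.max()+300)
pt={"copper":((341,244.8),(316.8,213.5)),"stopTop":((395,261.8),(382.5,212.8)),"stopHead":((394,272.5),(381.5,221.3)),
"FL":((305,168),(265.5,163)),"FR":((441.8,221.3),(445.5,179.3)),"bin+x-y":((267,213),(234.5,220.8)),"lidtip-y":((270.5,153.8),(222.5,162)),"silver":((421,321),(439.1,268.4))}
for k,(s,t) in pt.items(): print(k,*tri([(S,s),(T,t)]))
print("BR top",atz(S,(478,183.5),228),"BL top",atz(T,(282.5,95.5),228))
print("bin -x-y",atz(S,(240,247),110), "glass base",atz(S,(395.5,247.5),0))
print("tool axes",R.from_rotvec(r0).as_matrix() if 0 else R.from_rotvec([-.617569,-3.080153,.002]).as_matrix())
w=d["wrist"];M=R.from_rotvec([-.617569,-3.080153,.002]);print("cam in tool",M.inv().apply(np.array(w["eye"])-[250.46,599.31,241.63]),(M.inv()*R.from_rotvec(w["rotation"])).as_matrix())
E
```

```text
silver scene 412 430 314 328
copper [628.4  84.8  26.3] [2.113471565502584, 2.1134715655025578]
stopTop [617.6 -65.5  39.8] [1.2542124683494527, 1.2542124683493596]
stopHead [616.7 -66.3   6.9] [1.8277601548114137, 1.8277601548114422]
FL [615.7 184.  226. ] [3.0770286959127384, 3.077028695912635]
FR [ 565.9 -166.7  223.3] [0.5311601923396746, 0.5311601923395249]
bin+x-y [556.6 258.5 107.5] [2.1718801753717467, 2.171880175371591]
lidtip-y [594.5 264.8 253.4] [1.0808419693786964, 1.0808419693787015]
silver [ 479.8 -177.3   24.9] [1.077311425030313, 1.077311425030343]
BR top [ 751.3 -196.9  228. ] BL top [806.1 157.8 228. ]
bin -x-y [412.2 229.4 110. ] glass base [723.5 -32.1   0. ]
tool axes [[-0.9  0.4 -0. ]
 [ 0.4  0.9 -0. ]
 [-0.  -0.  -1. ]]
cam in tool [  77.1    0.3 -132.5] [[-0.  -1.  -0.3]
 [ 1.   0.  -0. ]
 [ 0.  -0.3  1. ]]
```

Everything fits its expected height. The board corners put the shelf at a yaw of about -8°, with its front edge's middle at (591,9). The copper pod lies 26 mm behind that edge and the stopper 36 mm. The bin is yawed about +11°, centred at (468,327), with the lid at about 1.8 rad. I'll take the silver pod first, straight down.

>>> send_rows(
  targets=[
    [[-0.0376,-0.0403,0],0],
    [[-0.0376,-0.0403,0],0],
    [[-0.0376,-0.0403,0],0],
    [[-0.0376,-0.0403,0],0],
    [[-0.0376,-0.0403,0],0],
    [[-0.0376,-0.0403,0],0],
    [[-0.0376,-0.0403,0],0],
    [[-0.0376,-0.0403,0],0],
  ],
  claw=0.8,
  grip_force=20,
)

```text
clock: 0.82
tcp_pos: [365.7, 287.6, 242.3]
ee_rot: [0.617, 3.08, 0.0]
ft_force: [0.5, 0.1, 0.3]
opening: 68.4
grasp_force: 0.0
```

>>> send_rows(
  targets=[
    [[-0.0376,-0.0403,0],0],
    [[-0.0376,-0.0403,0],0],
    [[-0.0376,-0.0403,0],0],
    [[-0.0376,-0.0403,0],0],
    [[-0.0376,-0.0403,0],0],
    [[-0.0376,-0.0403,0],0],
    [[-0.0376,-0.0403,0],0],
    [[-0.0376,-0.0403,0],0],
  ],
)

```text
clock: 1.48
tcp_pos: [480.7, -22.4, 242.4]
ee_rot: [0.617, 3.08, 0.0]
ft_force: [0.7, 1.2, 0.4]
opening: 67.9
grasp_force: 0.0
```

```bash
cat >> h.py <<'E'
def go(r,*pts):
    "fractions in tool axes from here to each world point in turn"
    np.set_printoptions(precision=4,suppress=True)
    s=r.sense();M=R.from_rotvec(s["ee_rot"]);p=np.array(s["tcp_pos"])
    z=M.apply([0,0,1]);print("t",s["clock"],"tcp",p.round(1),"z",z.round(3),"x",M.apply([1,0,0]).round(3),"q",s["joint_positions"].round(3),"open",round(s["opening"],1),"F",s["ft_force"].round(1),"g",round(s["grasp_force"],1))
    for q in pts:
        v=M.inv().apply(np.array(q)-p);print(q,(v/750),"rows>=",round(float(np.linalg.norm(v)/41.7),1));p=np.array(q)
E
python3 -c "
from cell import r;from h import *
go(r,(480,-177,150),(480,-177,14))"
```

```text
t 1.4833 tcp [480.7 -22.4 242.4] z [ 0.  0. -1.] x [-0.923  0.385 -0.   ] q [-0.316  0.252  0.316  1.988 -0.098  0.916  1.226] open 67.9 F [0.7 1.2 0.4] g 0.0
(480, -177, 150) [-0.0786 -0.1906  0.1232] rows>= 4.3
(480, -177, 14) [ 0.     -0.      0.1813] rows>= 3.3
```

>>> send_rows(
  targets=[
    [[-0.0157,-0.038,0.0246],0],
    [[-0.0157,-0.038,0.0246],0],
    [[-0.0157,-0.038,0.0246],0],
    [[-0.0157,-0.038,0.0246],0],
    [[-0.0157,-0.038,0.0246],0],
    [[0,0,0.04],-0.03],
    [[0,0,0.04],-0.03],
    [[0,0,0.03],-0.02],
  ],
)

```text
clock: 2.15
tcp_pos: [478.9, -174.9, 65.4]
ee_rot: [-0.221, -3.132, -0.001]
ft_force: [-0.5, 0.6, 0.3]
opening: 68.2
grasp_force: 0.0
```

```bash
python3 -c "
from cell import r;from h import *
import cv2
go(r,(480,-177,14))
g=r.get_image('wrist');cv2.imwrite('pics/w1.png',g['pixels'][:,:,::-1])"
```

```text
t 2.15 tcp [ 478.9 -174.9   65.4] z [-0.002  0.001 -1.   ] x [-0.99   0.141  0.002] q [ 0.096  0.589  0.21   2.024 -0.223  0.551  1.893] open 68.2 F [-0.5  0.6  0.3] g 0.0
(480, -177, 14) [-0.002  -0.0026  0.0685] rows>= 1.2
```

View pics/w1.png

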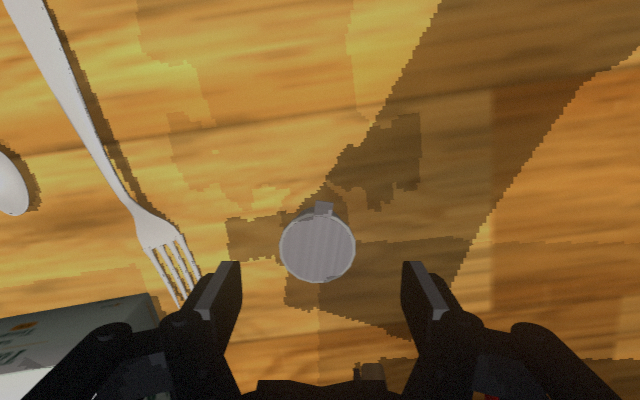

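The wrist view shows the silver pod centred between the fingers at (317,247), with the fork's tines near (178,300) on the left. I'll check how far the fork is from the finger.

```bash
python3 -c "
from cell import r;from h import *
g=r.get_image('wrist')
print(atz(g,(317,247),27),atz(g,(187,305),3),atz(g,(205,295),3),atz(g,(180,240),3))
s=r.sense();M=R.from_rotvec(s['ee_rot'])
for p in((187,305),(205,280),(180,240),(317,247)):print(p,M.inv().apply(atz(g,p,3)-s['tcp_pos']))
go(r,(480,-177,14))"
```

```text
[ 476.86636898 -175.97895419   27.        ] [ 515.40854357 -263.29037012    3.        ] [ 510.02587906 -250.56139932    3.        ] [ 472.21112802 -256.49002516    3.        ]
(187, 305) [-51.22806274 -83.0340865   61.05574958]
(205, 280) [-33.69736187 -70.27317855  61.18910946]
(180, 240) [ -7.50274491 -82.51507456  61.35342281]
(317, 247) [-11.44020577  -2.40794068  61.41610369]
t 2.25 tcp [ 477.1 -173.9   64.5] z [-0.007  0.002 -1.   ] x [-0.99   0.144  0.007] q [ 0.096  0.59   0.21   2.026 -0.223  0.554  1.889] open 68.1 F [0.1 0.5 0.2] g 0.0
(480, -177, 14) [-0.0049 -0.0036  0.0673] rows>= 1.2
```

>>> send_rows(
  targets=[
    [[-0.001,-0.002,0.035],0],
    [[-0.001,-0.002,0.032],0],
    [[0,0,0],0],
  ],
)

```text
clock: 2.5
tcp_pos: [479.5, -177.4, 15.5]
ee_rot: [-0.229, -3.129, -0.001]
ft_force: [-1.2, 0.3, 0.5]
opening: 68.1
grasp_force: 0.0
```

>>> send_rows(
  targets=[
    [[0,0,0],0],
    [[0,0,0],0],
    [[0,0,0],0],
    [[0,0,0],0],
    [[0,0,0],0],
    [[0,0,0],0],
  ],
  claw=0.2,
)

```text
clock: 3.0
tcp_pos: [482.1, -178.1, 19.3]
ee_rot: [0.227, 3.131, -0.001]
ft_force: [-0.9, 0.3, 7.1]
opening: 38.7
grasp_force: 19.5
```

```bash
python3 -c "
from cell import r;from h import *
go(r,(478,-170,200),(460,325,215),(460,325,190))"
```

```text
t 3.0 tcp [ 482.1 -178.1   19.3] z [ 0.003 -0.001 -1.   ] x [-0.99   0.144 -0.003] q [ 0.128  0.679  0.176  2.02  -0.251  0.459  1.917] open 38.7 F [-0.9  0.3  7.1] g 19.5
(478, -170, 200) [ 0.0063  0.0098 -0.241 ] rows>= 4.3
(460, 325, 215) [ 0.1189  0.6496 -0.0205] rows>= 11.9
(460, 325, 190) [0.0001 0.     0.0333] rows>= 0.6
```

>>> send_rows(
  targets=[
    [[0,0,-0.03],0],
    [[0,0,-0.053],0],
    [[0,0,-0.053],0],
    [[0,0,-0.053],0],
    [[0,0,-0.053],0],
  ],
)

```text
clock: 3.42
tcp_pos: [480.7, -177.7, 202.1]
ee_rot: [0.228, 3.132, -0.0]
ft_force: [1.2, -0.4, 0.6]
opening: 38.4
grasp_force: 20.3
```

>>> send_rows(
  targets=[
    [[0.009,0.05,0],0],
    [[0.009,0.05,0],0],
    [[0.009,0.05,0],0],
    [[0.009,0.05,0],0],
    [[0.009,0.05,0],0],
    [[0.009,0.05,0],0],
    [[0.009,0.05,0],0],
  ],
)

```text
clock: 4.0
tcp_pos: [471.8, 90.6, 200.4]
ee_rot: [0.228, 3.131, 0.002]
ft_force: [0.0, -0.8, 0.2]
opening: 38.6
grasp_force: 20.3
```

>>> send_rows(
  targets=[
    [[0.009,0.05,0],0],
    [[0.009,0.05,0],0],
    [[0.009,0.05,0],0],
    [[0.009,0.05,0],0],
    [[0.009,0.05,0],0],
    [[0.009,0.05,0],0],
    [[0,0,0],0],
  ],
)

```text
clock: 4.58
tcp_pos: [462.1, 327.0, 200.5]
ee_rot: [0.211, 3.133, 0.011]
ft_force: [0.3, 0.9, -0.5]
opening: 38.4
grasp_force: 20.3
```

```bash
python3 -c "
from cell import r;from h import *
go(r,(458,325,130))"
```

```text
t 4.5833 tcp [462.1 327.  200.5] z [ 0.002  0.007 -1.   ] x [-0.991  0.134 -0.001] q [-0.779  0.441  0.112  1.813 -0.068  0.885  0.801] open 38.4 F [ 0.3  0.9 -0.5] g 20.3
(458, 325, 130) [ 0.0051 -0.0041  0.094 ] rows>= 1.7
```

>>> send_rows(
  targets=[
    [[0.002,0,0.045],0],
    [[0.002,0,0.045],0],
    [[0,0,0],0],
  ],
)

```text
clock: 4.83
tcp_pos: [457.7, 315.6, 127.3]
ee_rot: [-0.225, -3.127, 0.009]
ft_force: [-1.5, -1.5, -0.9]
opening: 38.7
grasp_force: 20.4
```

>>> send_rows(
  targets=[
    [[0,0,0],0],
    [[0,0,0],0],
    [[0,0,0],0],
    [[0,0,0],0],
  ],
  claw=0.8,
)

```text
clock: 5.17
tcp_pos: [462.6, 318.3, 133.4]
ee_rot: [0.227, 3.131, 0.004]
ft_force: [-0.6, 0.5, 0.0]
opening: 68.4
grasp_force: 0.0
```

>>> send_rows(
  targets=[
    [[0,0,-0.05],0],
    [[0,0,-0.05],0],
    [[0,0,-0.05],0],
    [[0,0,0],0],
  ],
)

```text
clock: 5.5
tcp_pos: [465.4, 320.2, 252.6]
ee_rot: [0.227, 3.123, 0.015]
ft_force: [1.8, 0.7, 0.1]
opening: 68.4
grasp_force: 0.0
```

```bash
python3 -c "
from cell import r;from h import *
import cv2
g=r.get_image('wrist');cv2.imwrite('pics/w2.png',g['pixels'][:,:,::-1])
go(r,(480,-60,240),(480,-60,500))"
```

```text
t 5.55 tcp [464.1 319.4 249.3] z [ 0.008  0.007 -1.   ] x [-0.989  0.144 -0.007] q [-0.783  0.375  0.128  1.781 -0.057  0.979  0.794] open 68.2 F [ 0.1  0.1 -0.4] g 0.0
(480, -60, 240) [-0.094  -0.4976  0.0092] rows>= 9.1
(480, -60, 500) [-0.0024  0.0027 -0.3466] rows>= 6.2
```

View pics/w2.png

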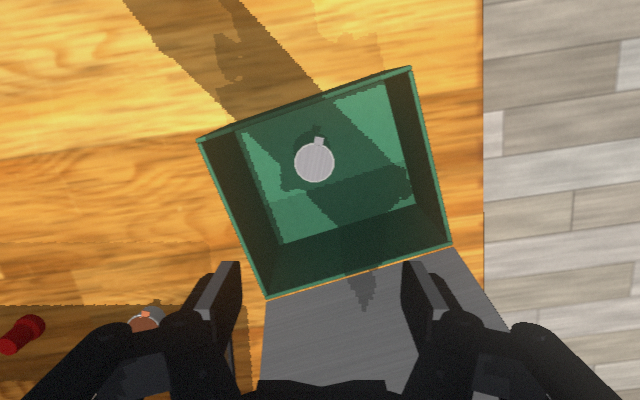

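The silver pod lies in the bin at (314,162). The interface has no tilt command. I'll therefore find out whether the slant appears when joint 6 meets its range, by rising and reaching out in free space on the shelf's axis line.

>>> send_rows(
  targets=[
    [[-0.0118,-0.05,0],0],
    [[-0.0118,-0.05,0],0],
    [[-0.0118,-0.05,0],0],
    [[-0.0118,-0.05,0],0],
    [[-0.0118,-0.05,0],0],
    [[-0.0118,-0.05,0],0],
    [[-0.0118,-0.05,0],0],
    [[-0.0118,-0.05,0],0],
  ],
)

```text
clock: 6.22
tcp_pos: [487.8, 8.7, 244.0]
ee_rot: [0.227, 3.133, 0.0]
ft_force: [-0.0, 0.6, -0.8]
opening: 68.5
grasp_force: 0.0
```

>>> send_rows(
  targets=[
    [[-0.0118,-0.05,0],0],
    [[-0.0118,-0.05,0],0],
    [[0,0,-0.05],0],
    [[0,0,-0.05],0],
    [[0,0,-0.05],0],
    [[0,0,-0.05],0],
    [[0,0,-0.05],0],
    [[0,0,-0.05],0],
  ],
)

```text
clock: 6.88
tcp_pos: [494.2, -66.3, 470.8]
ee_rot: [0.227, 3.133, 0.0]
ft_force: [0.6, -0.1, 0.1]
opening: 68.3
grasp_force: 0.0
```

```bash
python3 -c "
from cell import r;from h import *
go(r)"
```

```text
t 6.8833 tcp [494.2 -66.3 470.8] z [ 0.  0. -1.] x [-0.99   0.144 -0.   ] q [-0.253  0.099  0.33   1.603 -0.033  1.445  1.505] open 68.3 F [ 0.6 -0.1  0.1] g 0.0
```

>>> send_rows(
  targets=[
    [[0,0,-0.05],0],
    [[0,0,-0.05],0],
    [[0,0,-0.05],0],
    [[0,0,-0.05],0],
  ],
)

```text
clock: 7.22
tcp_pos: [494.1, -66.3, 620.8]
ee_rot: [0.227, 3.133, 0.001]
ft_force: [0.6, -0.3, 0.7]
opening: 68.4
grasp_force: 0.0
```

>>> send_rows(
  targets=[
    [[0,0,-0.05],0],
    [[0,0,-0.05],0],
    [[0,0,-0.05],0],
    [[0,0,-0.05],0],
  ],
)

```text
clock: 7.55
tcp_pos: [486.3, -65.7, 707.1]
ee_rot: [0.224, 3.058, -0.006]
ft_force: [0.2, 0.2, 0.0]
opening: 68.1
grasp_force: 0.0
```

```bash
python3 -c "
from cell import r;from h import *
go(r)"
```

```text
t 7.55 tcp [486.3 -65.7 707.1] z [ 0.075 -0.01  -0.997] x [-0.986  0.145 -0.076] q [-0.544  0.109  0.7    1.072 -0.076  1.909  1.547] open 68.1 F [0.2 0.2 0. ] g 0.0
```

The slant works: with joint 6 at its limit (1.909) the tool tips outward along the shelf's axis. I'll continue and check that it persists.

>>> send_rows(
  targets=[
    [[0,0,-0.05],0],
    [[0,0,-0.05],0],
    [[0,0,-0.05],0],
    [[0,0,-0.05],0],
  ],
)

```text
clock: 7.88
tcp_pos: [467.7, -63.5, 758.1]
ee_rot: [0.215, 2.946, -0.011]
ft_force: [-0.3, 0.7, 0.9]
opening: 68.3
grasp_force: 0.0
```

>>> send_rows(
  targets=[
    [[0,0,0.03],0],
    [[0,0,0.03],0],
    [[0,0,0.03],0],
  ],
)

```text
clock: 8.13
tcp_pos: [480.4, -64.4, 691.0]
ee_rot: [0.212, 2.945, -0.009]
ft_force: [0.4, 0.1, -0.3]
opening: 68.3
grasp_force: 0.0
```

```bash
python3 -c "
from cell import r;from h import *
go(r)"
```

```text
t 8.1333 tcp [480.4 -64.4 691. ] z [ 0.187 -0.02  -0.982] x [-0.972  0.141 -0.187] q [-1.01  -0.068  0.979  1.243  0.082  1.748  1.423] open 68.3 F [ 0.4  0.1 -0.3] g 0.0
```

The tilt persists at 11°. I'll push out and up along the diagonal for more.

>>> send_rows(
  targets=[
    [[-0.035,0,-0.035],0],
    [[-0.035,0,-0.035],0],
    [[-0.035,0,-0.035],0],
    [[-0.035,0,-0.035],0],
    [[-0.035,0,-0.035],0],
    [[-0.035,0,-0.035],0],
  ],
)

```text
clock: 8.63
tcp_pos: [553.0, -71.9, 772.1]
ee_rot: [0.211, 2.895, -0.029]
ft_force: [-0.3, 0.3, 0.6]
opening: 68.2
grasp_force: 0.0
```

```bash
python3 -c "
from cell import r;from h import *
go(r)"
```

```text
t 8.6333 tcp [553.  -71.9 772.1] z [ 0.235 -0.037 -0.971] x [-0.961  0.14  -0.238] q [-0.28   0.214  0.476  0.798 -0.108  1.909  1.552] open 68.2 F [-0.3  0.3  0.6] g 0.0
```

>>> send_rows(
  targets=[
    [[-0.035,0,-0.035],0],
    [[-0.035,0,-0.035],0],
    [[-0.035,0,-0.035],0],
    [[-0.035,0,-0.035],0],
    [[-0.035,0,-0.035],0],
    [[-0.035,0,-0.035],0],
  ],
)

```text
clock: 9.13
tcp_pos: [615.3, -81.8, 834.5]
ee_rot: [0.198, 2.722, -0.044]
ft_force: [0.2, 0.5, 0.5]
opening: 68.2
grasp_force: 0.0
```

```bash
python3 -c "
from cell import r;from h import *
go(r)"
```

```text
t 9.1333 tcp [615.3 -81.8 834.5] z [ 0.397 -0.06  -0.916] x [-0.906  0.132 -0.401] q [-0.136  0.336  0.405  0.502 -0.168  1.909  1.557] open 68.2 F [0.2 0.5 0.5] g 0.0
```

>>> send_rows(
  targets=[
    [[-0.035,0,-0.035],0],
    [[-0.035,0,-0.035],0],
    [[-0.035,0,-0.035],0],
    [[-0.035,0,-0.035],0],
    [[-0.035,0,-0.035],0],
    [[-0.035,0,-0.035],0],
  ],
)

```text
clock: 9.63
tcp_pos: [627.7, -84.4, 904.1]
ee_rot: [0.184, 2.553, -0.056]
ft_force: [-0.6, -1.1, 1.0]
opening: 68.2
grasp_force: 0.0
```

```bash
python3 -c "
from cell import r;from h import *
go(r)"
```

```text
t 9.6333 tcp [627.7 -84.4 904.1] z [ 0.545 -0.079 -0.835] x [-0.826  0.12  -0.551] q [-0.094  0.383  0.479  0.286 -0.276  1.909  1.557] open 68.2 F [-0.6 -1.1  1. ] g 0.0
```

>>> send_rows(
  targets=[
    [[-0.015,0,-0.045],0],
    [[-0.015,0,-0.045],0],
    [[-0.015,0,-0.045],0],
  ],
)

```text
clock: 9.88
tcp_pos: [579.0, -78.0, 948.0]
ee_rot: [0.18, 2.487, -0.06]
ft_force: [-0.6, 0.3, 0.7]
opening: 68.4
grasp_force: 0.0
```

```bash
python3 -c "
from cell import r;from h import *
go(r)"
```

```text
t 9.8833 tcp [579. -78. 948.] z [ 0.598 -0.087 -0.797] x [-0.788  0.115 -0.604] q [-0.16   0.293  0.521  0.312 -0.249  1.909  1.557] open 68.4 F [-0.6  0.3  0.7] g 0.0
```

The tool is now slanted 37° along the shelf axis, with the closing line level. The board edge clears the tool axis by 80 to 90 mm for both items. I'll come down in front of the shelf.

```bash
python3 -c "
from cell import r;from h import *
go(r,(490,-30,600),(540,95,140),(628.5,84.8,22))"
```

```text
t 9.8833 tcp [579. -78. 948.] z [ 0.598 -0.087 -0.797] x [-0.788  0.115 -0.604] q [-0.16   0.293  0.521  0.312 -0.249  1.909  1.557] open 68.4 F [-0.6  0.3  0.7] g 0.0
(490, -30, 600) [0.3813 0.0462 0.2932] rows>= 8.7
(540, 95, 140) [0.3373 0.1744 0.514 ] rows>= 11.5
(628.5, 84.8, 22) [0.0005 0.0035 0.1971] rows>= 3.5
```

>>> send_rows(
  targets=[
    [[0.038,0.005,0.029],0],
    [[0.038,0.005,0.029],0],
    [[0.038,0.005,0.029],0],
    [[0.038,0.005,0.029],0],
    [[0.038,0.005,0.029],0],
  ],
)

```text
clock: 10.3
tcp_pos: [542.1, -53.2, 809.3]
ee_rot: [0.191, 2.482, -0.055]
ft_force: [0.4, -0.9, 0.4]
opening: 68.3
grasp_force: 0.0
```

>>> send_rows(
  targets=[
    [[0.038,0.005,0.029],0],
    [[0.038,0.005,0.029],0],
    [[0.038,0.005,0.029],0],
    [[0.038,0.005,0.029],0],
    [[0.038,0.005,0.029],0],
  ],
)

```text
clock: 10.72
tcp_pos: [498.3, -26.7, 636.4]
ee_rot: [0.194, 2.483, -0.055]
ft_force: [0.7, 0.9, -0.2]
opening: 68.4
grasp_force: 0.0
```

```bash
python3 -c "
from cell import r;from h import *
go(r,(490,-30,600),(540,95,140),(628.5,84.8,22))"
```

```text
t 10.7167 tcp [498.3 -26.7 636.4] z [ 0.601 -0.087 -0.795] x [-0.785  0.126 -0.607] q [-0.579 -0.33   0.278  1.73   0.381  1.142  1.072] open 68.4 F [ 0.7  0.9 -0.2] g 0.0
(490, -30, 600) [ 0.0377 -0.0064  0.0323] rows>= 0.9
(540, 95, 140) [0.3409 0.1701 0.5131] rows>= 11.5
(628.5, 84.8, 22) [0.0012 0.0033 0.1971] rows>= 3.5
```

>>> send_rows(
  targets=[
    [[0.029,0.0126,0.042],0],
    [[0.029,0.0126,0.042],0],
    [[0.029,0.0126,0.042],0],
    [[0.029,0.0126,0.042],0],
    [[0.029,0.0126,0.042],0],
    [[0.029,0.0126,0.042],0],
    [[0.029,0.0126,0.042],0],
  ],
)

```text
clock: 11.3
tcp_pos: [521.9, 38.7, 369.5]
ee_rot: [0.195, 2.483, -0.054]
ft_force: [1.4, -0.3, 1.3]
opening: 68.2
grasp_force: 0.0
```

```bash
python3 -c "
from cell import r;from h import *
go(r,(540,95,140),(628.5,84.8,22))"
```

```text
t 11.3 tcp [521.9  38.7 369.5] z [ 0.601 -0.086 -0.795] x [-0.785  0.127 -0.607] q [-0.517 -0.124  0.166  2.212  0.627  0.545  0.609] open 68.2 F [ 1.4 -0.3  1.3] g 0.0
(540, 95, 140) [0.1763 0.0752 0.2513] rows>= 5.7
(628.5, 84.8, 22) [0.0011 0.0032 0.1971] rows>= 3.5
```

>>> send_rows(
  targets=[
    [[0.028,0.012,0.045],0],
    [[0.028,0.012,0.045],0],
    [[0.028,0.012,0.045],0],
  ],
)

```text
clock: 11.55
tcp_pos: [535.7, 58.9, 269.8]
ee_rot: [0.196, 2.482, -0.061]
ft_force: [0.0, 0.1, 0.0]
opening: 68.2
grasp_force: 0.0
```

```bash
python3 -c "
from cell import r;from h import *
go(r,(572,91,98),(628.5,84.8,22))"
```

```text
t 11.55 tcp [535.7  58.9 269.8] z [ 0.601 -0.091 -0.794] x [-0.784  0.126 -0.607] q [-0.507  0.08   0.131  2.306  1.061  0.348  0.09 ] open 68.2 F [0.  0.1 0. ] g 0.0
(572, 91, 98) [0.1066 0.0488 0.2071] rows>= 4.3
(628.5, 84.8, 22) [0.0014 0.0032 0.1265] rows>= 2.3
```

Joint 5 is swinging through the wrist's near-singular zone, so I'll use smaller rows there.

>>> send_rows(
  targets=[
    [[0.0107,0.0049,0.0207],0],
    [[0.0107,0.0049,0.0207],0],
    [[0.0107,0.0049,0.0207],0],
  ],
)

```text
clock: 11.8
tcp_pos: [547.9, 68.3, 220.3]
ee_rot: [0.197, 2.479, -0.061]
ft_force: [0.8, -0.0, -0.0]
opening: 68.2
grasp_force: 0.0
```

```bash
python3 -c "
from cell import r;from h import *
go(r,(572,91,98),(628.5,84.8,22))"
```

```text
t 11.8 tcp [547.9  68.3 220.3] z [ 0.603 -0.092 -0.793] x [-0.783  0.127 -0.61 ] q [-0.55   0.21   0.173  2.324  1.464  0.286 -0.353] open 68.2 F [ 0.8 -0.  -0. ] g 0.0
(572, 91, 98) [0.0781 0.0342 0.1458] rows>= 3.0
(628.5, 84.8, 22) [0.0018 0.0032 0.1265] rows>= 2.3
```

Orientation is holding. On to the pre-grasp point.

>>> send_rows(
  targets=[
    [[0.013,0.0057,0.0243],0],
    [[0.013,0.0057,0.0243],0],
    [[0.013,0.0057,0.0243],0],
  ],
)

```text
clock: 12.05
tcp_pos: [560.0, 79.4, 162.8]
ee_rot: [0.197, 2.478, -0.061]
ft_force: [0.6, 0.2, 0.5]
opening: 68.3
grasp_force: 0.0
```

>>> send_rows(
  targets=[
    [[0.013,0.0057,0.0243],0],
    [[0.013,0.0057,0.0243],0],
    [[0.013,0.0057,0.0243],0],
    [[0,0,0],0],
  ],
)

```text
clock: 12.38
tcp_pos: [570.8, 90.4, 98.9]
ee_rot: [0.196, 2.483, -0.063]
ft_force: [-0.6, 0.1, 0.6]
opening: 68.4
grasp_force: 0.0
```

```bash
python3 -c "
from cell import r;from h import *
import cv2
go(r,(628.5,84.8,22))
g=r.get_image('wrist');cv2.imwrite('pics/w3.png',g['pixels'][:,:,::-1])
s=r.sense();M=R.from_rotvec(s['ee_rot']);w=R.from_rotvec(g['rotation'])
for p in [(628.4,84.8,27),(617.6,-65.5,42)]:
    c=w.inv().apply(np.array(p)-g['eye']);print('expect px',g['cx']+g['fx']*c[0]/c[2],g['cy']+g['fy']*c[1]/c[2])
"
```

```text
t 12.3833 tcp [570.8  90.4  98.9] z [ 0.599 -0.093 -0.795] x [-0.785  0.126 -0.607] q [-0.386  0.536 -0.044  2.297  2.183  0.44  -1.129] open 68.4 F [-0.6  0.1  0.6] g 0.0
(628.5, 84.8, 22) [0.0008 0.0044 0.1284] rows>= 2.3
expect px 325.97845385206784 212.7375738275897
expect px 102.23256276801351 242.07611088189844
```

View pics/w3.png

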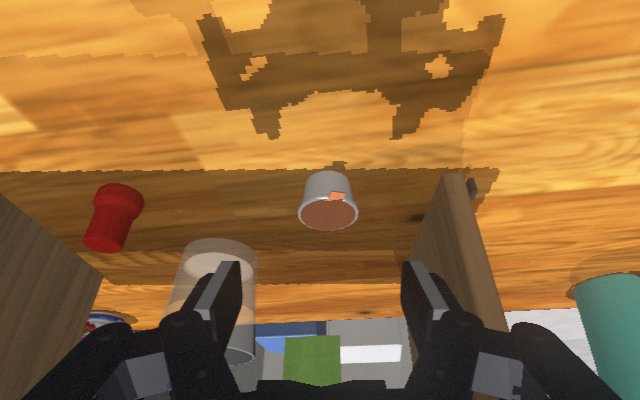

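The copper rim is seen at (329,212), against a predicted (326,213), so it lies 2 mm to the +y side. The stopper at (103,240) also matches. I'll advance along the tool axis.

>>> send_rows(
  targets=[
    [[0,0.0016,0.032],0],
    [[0,0.0016,0.032],0],
    [[0,0.0016,0.032],0],
    [[0,0.0014,0.032],0],
    [[0,0,0],0],
  ],
)

```text
clock: 12.85
tcp_pos: [632.5, 84.2, 25.6]
ee_rot: [0.199, 2.477, -0.065]
ft_force: [0.3, -0.5, 0.4]
opening: 68.2
grasp_force: 0.0
```

>>> send_rows(
  targets=[
    [[0,0,0],0],
    [[0,0,0],0],
    [[0,0,0],0],
    [[0,0,0],0],
    [[0,0,0],0],
    [[0,0,0],0],
  ],
  claw=0.2,
)

```text
clock: 13.35
tcp_pos: [630.8, 85.9, 28.3]
ee_rot: [0.197, 2.476, -0.062]
ft_force: [-3.7, -0.2, 8.2]
opening: 38.4
grasp_force: 19.6
```

```bash
python3 -c "
from cell import r;from h import *
go(r,(560,100,110),(520,100,240))"
```

```text
t 13.35 tcp [630.8  85.9  28.3] z [ 0.605 -0.093 -0.79 ] x [-0.78   0.126 -0.613] q [-0.284  0.748 -0.091  2.154  2.345  0.502 -1.22 ] open 38.4 F [-3.7 -0.2  8.2] g 19.6
(560, 100, 110) [ 0.0093  0.0042 -0.145 ] rows>= 2.6
(520, 100, 240) [-0.0646 -0.0077 -0.1693] rows>= 3.3
```

>>> send_rows(
  targets=[
    [[0,0,-0.02],0],
    [[0,0,-0.033],0],
    [[0,0,-0.033],0],
    [[0,0,-0.033],0],
    [[0,0,-0.03],0],
  ],
)

```text
clock: 13.77
tcp_pos: [561.9, 96.6, 116.5]
ee_rot: [0.197, 2.478, -0.061]
ft_force: [-0.2, -0.8, -0.5]
opening: 38.3
grasp_force: 20.4
```

```bash
python3 -c "
from cell import r;from h import *
go(r,(540,120,195),(475,315,195),(475,315,150))"
```

```text
t 13.7667 tcp [561.9  96.6 116.5] z [ 0.604 -0.092 -0.792] x [-0.782  0.127 -0.611] q [-0.434  0.487 -0.015  2.315  2.118  0.422 -1.088] open 38.3 F [-0.2 -0.8 -0.5] g 20.4
(540, 120, 195) [-0.0371  0.0268 -0.1034] rows>= 2.0
(475, 315, 195) [ 0.1006  0.2433 -0.0762] rows>= 4.9
(475, 315, 150) [ 0.0367 -0.0003  0.0475] rows>= 1.1
```

>>> send_rows(
  targets=[
    [[-0.0124,0.009,-0.0345],0],
    [[-0.0124,0.009,-0.0345],0],
    [[-0.0124,0.009,-0.0345],0],
  ],
)

```text
clock: 14.02
tcp_pos: [542.1, 119.0, 190.3]
ee_rot: [0.197, 2.477, -0.06]
ft_force: [0.7, -0.9, -0.0]
opening: 38.2
grasp_force: 20.4
```

>>> send_rows(
  targets=[
    [[0.0126,0.0304,-0.0095],0],
    [[0.0126,0.0304,-0.0095],0],
    [[0.0126,0.0304,-0.0095],0],
    [[0.0126,0.0304,-0.0095],0],
  ],
)

```text
clock: 14.35
tcp_pos: [509.7, 216.6, 189.0]
ee_rot: [0.197, 2.476, -0.062]
ft_force: [0.5, -0.4, -0.2]
opening: 38.2
grasp_force: 20.4
```

```bash
python3 -c "
from cell import r;from h import *
go(r,(475,315,195),(475,315,150))"
```

```text
t 14.35 tcp [509.7 216.6 189. ] z [ 0.605 -0.093 -0.791] x [-0.781  0.126 -0.612] q [-0.835  0.329  0.065  2.266  1.356  0.505 -0.583] open 38.2 F [ 0.5 -0.4 -0.2] g 20.4
(475, 315, 195) [ 0.0478  0.1223 -0.0465] rows>= 2.5
(475, 315, 150) [ 0.0367 -0.0002  0.0475] rows>= 1.1
```

>>> send_rows(
  targets=[
    [[0.012,0.0304,-0.0115],0],
    [[0.012,0.0304,-0.0115],0],
    [[0.012,0.0304,-0.0115],0],
    [[0.012,0.0304,-0.0115],0],
    [[0.013,0,0.016],0],
    [[0.013,0,0.016],0],
    [[0.01,0,0.014],0],
    [[0,0,0],0],
  ],
)

```text
clock: 15.02
tcp_pos: [474.5, 312.7, 148.1]
ee_rot: [0.195, 2.479, -0.067]
ft_force: [-0.9, 0.1, -0.4]
opening: 38.1
grasp_force: 20.4
```

```bash
python3 -c "
from cell import r;from h import *
go(r,(475,315,150))"
```

```text
t 15.0167 tcp [474.5 312.7 148.1] z [ 0.603 -0.096 -0.792] x [-0.783  0.124 -0.61 ] q [-0.988  0.471 -0.003  2.177  1.301  0.616 -0.726] open 38.1 F [-0.9  0.1 -0.4] g 20.4
(475, 315, 150) [-0.0017  0.0032 -0.0019] rows>= 0.1
```

>>> send_rows(
  targets=[
    [[0,0,0],0],
    [[0,0,0],0],
    [[0,0,0],0],
    [[0,0,0],0],
    [[0,0,0],0],
  ],
  claw=0.8,
)

```text
clock: 15.43
tcp_pos: [476.3, 313.5, 150.2]
ee_rot: [0.198, 2.476, -0.063]
ft_force: [0.8, -0.5, -0.5]
opening: 68.3
grasp_force: 0.0
```

>>> send_rows(
  targets=[
    [[-0.013,0,-0.016],0],
    [[-0.013,0,-0.016],0],
    [[-0.013,0,-0.016],0],
    [[0,0,0],0],
  ],
)

```text
clock: 15.77
tcp_pos: [478.4, 314.0, 199.0]
ee_rot: [0.199, 2.474, -0.06]
ft_force: [0.1, -0.1, 0.1]
opening: 68.0
grasp_force: 0.0
```

```bash
python3 -c "
from cell import r;from h import *
import cv2
a=[r.get_image(n)['pixels'][:,:,::-1] for n in('wrist','scene')]
cv2.imwrite('pics/w4.png',cv2.resize(np.vstack(a),(480,600)))
S=(617.6,-65.5,26);z=np.array([.604,-.092,-.792])
go(r,(540,120,195),tuple(np.array(S)-115*z),S)"
```

```text
t 15.8667 tcp [477.4 313.2 196.5] z [ 0.605 -0.094 -0.791] x [-0.781  0.127 -0.612] q [-0.963  0.376 -0.028  2.152  1.162  0.663 -0.547] open 68.2 F [-0.3  0.6 -0.4] g 0.0
(540, 120, 195) [-0.0967 -0.2412  0.0763] rows>= 4.9
(np.float64(548.14), np.float64(-54.92), np.float64(117.08)) [ 0.0255 -0.229   0.1106] rows>= 4.6
(617.6, -65.5, 26) [0.0002 0.0003 0.1534] rows>= 2.8
```

View pics/w4.png

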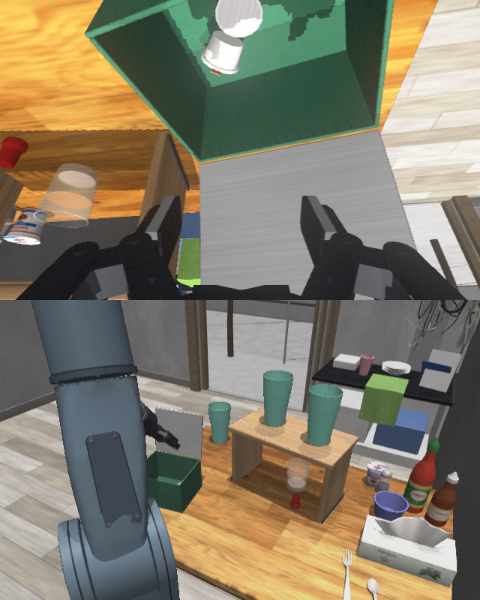

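Both pods lie in the bin, seen at about (240,15) and (222,52) in the composite. The shelf, glass and tumblers are undisturbed. Now for the stopper.

>>> send_rows(
  targets=[
    [[-0.0121,-0.0302,0.0095],0],
    [[-0.0121,-0.0302,0.0095],0],
    [[-0.0121,-0.0302,0.0095],0],
    [[-0.0121,-0.0302,0.0095],0],
    [[-0.0121,-0.0302,0.0095],0],
    [[-0.0121,-0.0302,0.0095],0],
    [[-0.0121,-0.0302,0.0095],0],
    [[-0.0121,-0.0302,0.0095],0],
  ],
)

```text
clock: 16.53
tcp_pos: [539.2, 118.2, 193.9]
ee_rot: [0.197, 2.479, -0.066]
ft_force: [1.3, 0.2, -0.2]
opening: 68.3
grasp_force: 0.0
```

>>> send_rows(
  targets=[
    [[0.0032,-0.0286,0.0138],0],
    [[0.0032,-0.0286,0.0138],0],
    [[0.0032,-0.0286,0.0138],0],
    [[0.0032,-0.0286,0.0138],0],
  ],
)

```text
clock: 16.87
tcp_pos: [542.8, 31.6, 154.6]
ee_rot: [0.196, 2.479, -0.064]
ft_force: [1.5, -0.8, -0.2]
opening: 68.3
grasp_force: 0.0
```

```bash
python3 -c "
from cell import r;from h import *
S=(617.6,-65.5,26);z=np.array([.604,-.092,-.792])
go(r,tuple(np.array(S)-115*z),S)"
```

```text
t 16.8667 tcp [542.8  31.6 154.6] z [ 0.602 -0.094 -0.793] x [-0.783  0.125 -0.61 ] q [-0.35   0.353  0.053  2.387  2.221  0.324 -1.059] open 68.3 F [ 1.5 -0.8 -0.2] g 0.0
(np.float64(548.14), np.float64(-54.92), np.float64(117.08)) [ 0.0105 -0.113   0.0548] rows>= 2.3
(617.6, -65.5, 26) [-0.0002  0.0003  0.1534] rows>= 2.8
```

>>> send_rows(
  targets=[
    [[0.0026,-0.028,0.022],0],
    [[0.0026,-0.028,0.022],0],
    [[0.0026,-0.028,0.022],0],
    [[0.0026,-0.028,0.022],0],
    [[0,0,0],0],
  ],
)

```text
clock: 17.28
tcp_pos: [562.6, -62.2, 95.5]
ee_rot: [0.208, 2.481, -0.07]
ft_force: [-0.8, -0.8, -0.4]
opening: 68.2
grasp_force: 0.0
```

```bash
python3 -c "
from cell import r;from h import *
import cv2
go(r,(617.6,-65.5,26))
g=r.get_image('wrist');I=g['pixels'].astype(int);w=R.from_rotvec(g['rotation'])
m=((I[:,:,0]>70)&(I[:,:,1]<40)&(I[:,:,2]<50)).astype('uint8')
n,l,st,c=cv2.connectedComponentsWithStats(m);print(st[1:][st[1:,4]>100],c[1:][st[1:,4]>100])
for p in [(617.6,-65.5,43),(617,-66,0)]:
    q=w.inv().apply(np.array(p)-g['eye']);print(g['cx']+g['fx']*q[0]/q[2],g['cy']+g['fy']*q[1]/q[2],q[2])"
```

```text
t 17.2833 tcp [562.6 -62.2  95.5] z [ 0.599 -0.101 -0.794] x [-0.783  0.133 -0.608] q [ 0.069  0.528 -0.126  2.353  2.699  0.421 -1.29 ] open 68.2 F [-0.8 -0.8 -0.4] g 0.0
(617.6, -65.5, 26) [-0.0017  0.0078  0.118 ] rows>= 2.1
[[ 307  172   46   74 2560]
 [   0  292   15   20  120]] [[329.7316 208.0469]
 [  5.3667 301.3417]]
330.2554400705558 235.76027969340066 223.95408688881872
328.5561527448857 181.3550650089286 248.11051513291952
```

The seen stopper matches the prediction (column 330). I'll advance and grip.

>>> send_rows(
  targets=[
    [[-0.0004,0.002,0.0295],0],
    [[-0.0004,0.002,0.0295],0],
    [[-0.0004,0.002,0.0295],0],
    [[-0.0004,0.002,0.0295],0],
    [[0,0,0],0],
  ],
)

```text
clock: 17.75
tcp_pos: [620.6, -56.9, 27.2]
ee_rot: [0.195, 2.479, -0.063]
ft_force: [-0.7, -0.1, 0.8]
opening: 68.1
grasp_force: 0.0
```

>>> send_rows(
  targets=[
    [[0,0,0],0],
    [[0,0,0],0],
    [[0,0,0],0],
    [[0,0,0],0],
    [[0,0,0],0],
    [[0,0,0],0],
    [[0,0,0],0],
  ],
  claw=0.1,
)

```text
clock: 18.33
tcp_pos: [619.6, -58.5, 30.7]
ee_rot: [0.197, 2.476, -0.064]
ft_force: [-4.7, 1.3, 7.8]
opening: 23.9
grasp_force: 21.4
```

```bash
python3 -c "
from cell import r;from h import *
go(r,(542,-50,130),(540,120,195),(475,315,200))"
```

```text
t 18.3333 tcp [619.6 -58.5  30.7] z [ 0.605 -0.095 -0.79 ] x [-0.78   0.126 -0.613] q [ 0.08   0.731 -0.141  2.212  2.741  0.49  -1.302] open 23.9 F [-4.7  1.3  7.8] g 21.4
(542, -50, 130) [ 0.0011 -0.0048 -0.1684] rows>= 3.0
(540, 120, 195) [-0.0226  0.2236 -0.0916] rows>= 4.4
(475, 315, 200) [ 0.0962  0.2432 -0.0823] rows>= 4.9
```

>>> send_rows(
  targets=[
    [[0,0,-0.02],0],
    [[0,0,-0.033],0],
    [[0,0,-0.033],0],
    [[0,0,-0.034],0],
  ],
)

```text
clock: 18.67
tcp_pos: [564.2, -50.2, 101.5]
ee_rot: [0.198, 2.477, -0.064]
ft_force: [0.5, 0.1, -0.1]
opening: 23.9
grasp_force: 20.4
```

>>> send_rows(
  targets=[
    [[-0.003,0.028,-0.017],0],
    [[-0.003,0.028,-0.017],0],
    [[-0.003,0.028,-0.017],0],
    [[-0.003,0.028,-0.017],0],
    [[-0.003,0.028,-0.017],0],
    [[-0.003,0.028,-0.017],0],
    [[-0.003,0.028,-0.017],0],
    [[-0.003,0.028,-0.017],0],
  ],
)

```text
clock: 19.33
tcp_pos: [543.5, 124.0, 193.4]
ee_rot: [0.197, 2.477, -0.063]
ft_force: [0.5, -0.4, 0.1]
opening: 24.0
grasp_force: 20.4
```

```bash
python3 -c "
from cell import r;from h import *
go(r,(475,315,200),(475,315,150))"
```

```text
t 19.3333 tcp [543.5 124.  193.4] z [ 0.604 -0.094 -0.791] x [-0.781  0.126 -0.611] q [-0.781  0.3    0.281  2.316  1.551  0.316 -0.585] open 24.0 F [ 0.5 -0.4  0.1] g 20.4
(475, 315, 200) [ 0.098   0.2372 -0.0859] rows>= 4.9
(475, 315, 150) [ 0.0407 -0.0002  0.0528] rows>= 1.2
```

>>> send_rows(
  targets=[
    [[0.0123,0.0297,-0.0107],0],
    [[0.0123,0.0297,-0.0107],0],
    [[0.0123,0.0297,-0.0107],0],
    [[0.0123,0.0297,-0.0107],0],
    [[0.0123,0.0297,-0.0107],0],
    [[0.0123,0.0297,-0.0107],0],
    [[0.0123,0.0297,-0.0107],0],
    [[0.0123,0.0297,-0.0107],0],
  ],
)

```text
clock: 20.0
tcp_pos: [475.0, 314.9, 198.9]
ee_rot: [0.197, 2.477, -0.064]
ft_force: [0.4, -1.0, 1.1]
opening: 23.9
grasp_force: 20.4
```

>>> send_rows(
  targets=[
    [[0.013,0,0.017],0],
    [[0.013,0,0.017],0],
    [[0.013,0,0.017],0],
    [[0,0,0],0],
  ],
)

```text
clock: 20.33
tcp_pos: [474.7, 313.1, 148.1]
ee_rot: [0.195, 2.479, -0.068]
ft_force: [-0.3, 0.0, 0.1]
opening: 23.9
grasp_force: 20.4
```

```bash
python3 -c "
from cell import r;from h import *
go(r,(475,315,150))"
```

```text
t 20.3333 tcp [474.7 313.1 148.1] z [ 0.602 -0.097 -0.793] x [-0.783  0.123 -0.61 ] q [-1.085  0.474  0.114  2.181  1.264  0.568 -0.706] open 23.9 F [-0.3  0.   0.1] g 20.4
(475, 315, 150) [-0.0015  0.0026 -0.002 ] rows>= 0.1
```

>>> send_rows(
  targets=[
    [[0,0,0],0],
    [[0,0,0],0],
    [[0,0,0],0],
    [[0,0,0],0],
    [[0,0,0],0],
  ],
  claw=0.7,
)

```text
clock: 20.75
tcp_pos: [476.5, 314.3, 151.3]
ee_rot: [0.198, 2.476, -0.063]
ft_force: [0.4, 0.7, -0.3]
opening: 60.2
grasp_force: 0.0
```

>>> send_rows(
  targets=[
    [[-0.018,0,-0.024],0],
    [[-0.018,0,-0.024],0],
    [[-0.018,0,-0.024],0],
    [[-0.018,0,-0.024],0],
    [[-0.018,0,-0.024],0],
    [[-0.018,0,-0.024],0],
    [[0,0,0],0],
  ],
  claw=0,
)

```text
clock: 21.33
tcp_pos: [475.6, 315.6, 290.4]
ee_rot: [0.2, 2.473, -0.057]
ft_force: [0.7, 0.4, -0.2]
opening: 0.4
grasp_force: 0.0
```

```bash
python3 -c "
from cell import r;from h import *
import cv2,pickle
d=pickle.load(open('d0.pkl','rb'))
print('tumbler3',tri([(d['scene'],(293,187)),(d['top'],(206,150))]))
print('lid hinge-y end',tri([(d['scene'],(268,212.5)),(d['top'],(234.5,217))]), 'lid top +y',atz(d['scene'],(207.5,142.5),254))
g=r.get_image('wrist');I=g['pixels'].astype(int)
m=((I[:,:,0]>70)&(I[:,:,1]<45)&(I[:,:,2]<55)).astype('uint8')
n,l,st,c=cv2.connectedComponentsWithStats(m)
for i in range(1,n):
    if st[i,4]>60: print('red',st[i],atz(g,c[i],15).round(0))
cv2.imwrite('pics/w5.png',g['pixels'][:,:,::-1])
go(r,(632,315,330),(622,313,245))"
```

```text
tumbler3 (array([862.16069099, 375.39614126,  -5.62915158]), [4.3047849131891125, 4.30478491318879])
lid hinge-y end (array([567.55561122, 261.20546018, 102.95972897]), [0.26060859093651295, 0.26060859093653455]) lid top +y [568.60444156 433.80273946 254.        ]
t 21.3833 tcp [475.  315.  288.3] z [ 0.607 -0.092 -0.79 ] x [-0.779  0.129 -0.613] q [-1.03   0.214  0.042  2.086  0.917  0.766 -0.241] open -0.5 F [ 0.2 -0.1 -0.3] g 0.0
(632, 315, 330) [-0.1972  0.0335  0.083 ] rows>= 3.9
(622, 313, 245) [ 0.0796 -0.0055  0.0817] rows>= 2.1
```

```bash
python3 -c "
from cell import r;from h import *
import cv2
for n in('wrist','scene','top'):
    g=r.get_image(n);h=cv2.cvtColor(g['pixels'],cv2.COLOR_RGB2HSV)
    m=(((h[:,:,0]<5)|(h[:,:,0]>172))&(h[:,:,1]>170)&(h[:,:,2]>40)).astype('uint8')
    k,l,st,c=cv2.connectedComponentsWithStats(m)
    for i in range(1,k):
        if st[i,4]>25: print(n,st[i],atz(g,c[i],15).round(0))
go(r,(645,315,335),(645,315,245))"
```

```text
scene [547 203  35  45 955] [1031. -425.   15.]
scene [543 276  21   8 102] [ 772. -411.   15.]
top [505  98  34  43 864] [ 925. -467.   15.]
top [534 148  25  13  60] [ 799. -490.   15.]
top [527 163  23  12  46] [ 754. -462.   15.]
t 21.5333 tcp [473.9 313.6 284.8] z [ 0.604 -0.096 -0.791] x [-0.781  0.125 -0.611] q [-1.031  0.218  0.042  2.09   0.917  0.765 -0.242] open 0.0 F [-0.7  0.3 -0.7] g 0.0
(645, 315, 335) [-0.219   0.0379  0.0846] rows>= 4.3
(645, 315, 245) [ 0.0734 -0.0001  0.095 ] rows>= 2.2
```

```bash
python3 -c "
from cell import r;from h import *
import cv2
g=r.get_image('wrist');I=g['pixels'].astype(int);w=R.from_rotvec(g['rotation'])
c=np.array([472,325]);X=np.array([.985,.174]);Y=np.array([-.174,.985])
for z in(4,110):
  for a,b in((-70,-80),(70,-80),(70,80),(-70,80)):
    q=w.inv().apply(np.r_[c+a*X+b*Y,z]-g['eye']);print(z,a,b,(g['cx']+g['fx']*q[0]/q[2]).round(),(g['cy']+g['fy']*q[1]/q[2]).round())
m=((I[:,:,0]>1.5*I[:,:,1])&(I[:,:,0]>1.5*I[:,:,2])&(abs(I[:,:,1]-I[:,:,2])<25)&(I[:,:,0]>25)).astype('uint8')
k,l,st,cc=cv2.connectedComponentsWithStats(m)
for i in range(1,k):
    if st[i,4]>25: print(st[i],I[l==i].mean(0).round())
"
```

```text
4 -70 -80 206.0 -90.0
4 70 -80 282.0 64.0
4 70 80 436.0 15.0
4 -70 80 420.0 -191.0
110 -70 -80 174.0 -26.0
110 70 -80 275.0 135.0
110 70 80 461.0 86.0
110 -70 80 455.0 -147.0
[ 49 243  10   5  31] [92. 41. 36.]
```

The bin's floor is out of view from here, so I'll back up and look inside before closing the lid.

>>> send_rows(
  targets=[
    [[-0.01,-0.007,-0.041],0],
    [[-0.01,-0.007,-0.041],0],
    [[-0.01,-0.007,-0.041],0],
    [[-0.01,-0.007,-0.041],0],
    [[0,0,0],0],
  ],
)

```text
clock: 22.0
tcp_pos: [419.3, 303.1, 405.7]
ee_rot: [0.197, 2.474, -0.056]
ft_force: [-0.3, 0.8, 0.4]
opening: 0.2
grasp_force: 0.0
```

```bash
python3 -c "
from cell import r;from h import *
import cv2
g=r.get_image('wrist');I=g['pixels'].astype(int)
m=((I[:,:,0]>1.5*I[:,:,1])&(I[:,:,0]>1.5*I[:,:,2])&(abs(I[:,:,1]-I[:,:,2])<25)&(I[:,:,0]>25)).astype('uint8')
k,l,st,cc=cv2.connectedComponentsWithStats(m)
for i in range(1,k):
    if st[i,4]>25: print(st[i],I[l==i].mean(0).round(),atz(g,cc[i],20).round())
m=((I.min(2)>110)&(I.max(2)-I.min(2)<30)).astype('uint8')
k,l,st,cc=cv2.connectedComponentsWithStats(m)
for i in range(1,k):
    if st[i,4]>150: print('white',st[i],atz(g,cc[i],20).round())
go(r,(645,315,335),(645,315,245))"
```

```text
[  0 244  16  25 230] [100.  28.  17.] [1033. -677.   20.]
white [303   0  35  24 613] [505. 292.  20.]
white [  302     0   338   364 78000] [873. 599.  20.]
white [ 268  206   89   33 1224] [995. 168.  20.]
white [ 267  238   93   34 1157] [1143.  200.   20.]
t 22.05 tcp [419.7 302.5 403.1] z [ 0.606 -0.091 -0.79 ] x [-0.78   0.127 -0.613] q [-1.073 -0.008 -0.019  2.028  0.747  1.022 -0.051] open 0.0 F [-0.7 -0.1 -1.3] g 0.0
(645, 315, 335) [-0.1765  0.0628  0.2523] rows>= 5.7
(645, 315, 245) [ 0.0735 -0.0007  0.0948] rows>= 2.2
```

>>> send_rows(
  targets=[
    [[-0.0166,-0.004,-0.038],0],
    [[-0.0166,-0.004,-0.038],0],
    [[-0.0166,-0.004,-0.038],0],
    [[-0.0166,-0.004,-0.038],0],
    [[-0.0166,-0.004,-0.038],0],
    [[0,0,0],0],
  ],
)

```text
clock: 22.55
tcp_pos: [380.3, 293.6, 556.3]
ee_rot: [0.198, 2.473, -0.057]
ft_force: [-0.5, 0.6, -0.1]
opening: -0.0
grasp_force: 0.0
```

```bash
cat > look.py <<'E'
from cell import r;from h import *
import cv2
g=r.get_image('wrist');I=g['pixels'].astype(int);cv2.imwrite('pics/w6.png',g['pixels'][:,:,::-1])
m=((I[:,:,0]>1.5*I[:,:,1])&(I[:,:,0]>1.5*I[:,:,2])&(abs(I[:,:,1]-I[:,:,2])<25)&(I[:,:,0]>25)).astype('uint8')
k,l,st,cc=cv2.connectedComponentsWithStats(m)
for i in range(1,k):
    if st[i,4]>25: print(st[i],I[l==i].mean(0).round(),atz(g,cc[i],20).round())
w=R.from_rotvec(g['rotation'])
for p in((475,313,10),(440,313,10)):
    q=w.inv().apply(np.array(p)-g['eye']);print(p,g['cx']+g['fx']*q[0]/q[2],g['cy']+g['fy']*q[1]/q[2])
go(r,(645,315,335),(645,315,245))
E
python3 look.py
```

```text
[   0  141   76   89 2556] [93. 34. 20.] [ 897. -584.   20.]
(475, 313, 10) 341.3303000133895 -43.53029436952636
(440, 313, 10) 338.6013369341368 -71.26810393062811
t 22.6 tcp [380.4 293.2 553.3] z [ 0.606 -0.093 -0.79 ] x [-0.78   0.127 -0.613] q [-1.109 -0.147 -0.056  1.803  0.645  1.347  0.143] open -0.2 F [-0.4 -0.8 -0.7] g 0.0
(645, 315, 335) [-0.0931  0.0828  0.441 ] rows>= 8.2
(645, 315, 245) [ 0.0735 -0.0006  0.0948] rows>= 2.2
```

>>> send_rows(
  targets=[
    [[0.0193,0.0047,0.0451],0],
    [[0.0193,0.0047,0.0451],0],
    [[0.0193,0.0047,0.0451],0],
    [[0.0193,0.0047,0.0451],0],
    [[0.0193,0.0047,0.0451],0],
  ],
)

```text
clock: 23.02
tcp_pos: [428.5, 301.3, 369.6]
ee_rot: [0.196, 2.479, -0.069]
ft_force: [0.8, 0.7, 1.2]
opening: 0.0
grasp_force: 0.0
```

>>> send_rows(
  targets=[
    [[0.0193,0.0047,0.0451],0],
    [[0.0193,0.0047,0.0451],0],
    [[0.0193,0.0047,0.0451],0],
    [[0.0193,0.0047,0.0451],0],
    [[0.0193,0.0047,0.0451],0],
    [[0,0,0],0],
  ],
)

```text
clock: 23.52
tcp_pos: [474.7, 308.3, 186.4]
ee_rot: [0.193, 2.485, -0.082]
ft_force: [-0.5, -0.6, 0.1]
opening: -0.3
grasp_force: 0.0
```

```bash
python3 look.py
```

```text
[ 30 291  11   6  43] [117.  50.  45.] [ 863. -274.   20.]
[ 34 314  24   7  26] [121.  67.  66.] [ 981. -358.   20.]
(475, 313, 10) 331.0187075016804 42.49732215508283
(440, 313, 10) 323.3539540019996 -9.937696615090886
t 23.5667 tcp [475.4 309.5 190.4] z [ 0.599 -0.104 -0.794] x [-0.785  0.12  -0.608] q [-1.052  0.385  0.079  2.161  1.131  0.628 -0.527] open -0.0 F [0.7 0.1 0.3] g 0.0
(645, 315, 335) [-0.2939  0.0413 -0.0184] rows>= 5.3
(645, 315, 245) [0.073  0.0011 0.0953] rows>= 2.2
```

>>> send_rows(
  targets=[
    [[0.025,-0.005,-0.027],0],
    [[0.025,-0.005,-0.027],0],
    [[0,0,0],0],
  ],
)

```text
clock: 23.82
tcp_pos: [418.1, 315.4, 206.0]
ee_rot: [0.192, 2.479, -0.061]
ft_force: [-0.6, 0.8, -0.5]
opening: -0.0
grasp_force: 0.0
```

```bash
python3 look.py
```

```text
[ 50 294  11   6  37] [106.  46.  40.] [ 864. -274.   20.]
(475, 313, 10) 327.89205283545294 90.57597691416647
(440, 313, 10) 321.7359827628979 53.95582532028209
t 23.8667 tcp [420.2 315.3 206.4] z [ 0.604 -0.091 -0.791] x [-0.782  0.124 -0.611] q [-1.131  0.309  0.032  2.225  1.092  0.701 -0.586] open 0.2 F [0.1 0.1 0. ] g 0.0
(645, 315, 335) [-0.3392  0.0464  0.0455] rows>= 6.2
(645, 315, 245) [ 0.0734 -0.0004  0.095 ] rows>= 2.2
```

```bash
python3 -c "
from cell import r
import cv2,numpy as np
a=[r.get_image(n)['pixels'][:,:,::-1] for n in('wrist','scene','top')]
w=cv2.resize(a[0][0:220,150:500],None,fx=1.1,fy=1.1)
c=np.zeros((600,800,3),'uint8')
c[:250,:400]=cv2.resize(a[0],(400,250));W=cv2.resize(a[0][0:160,190:450],(400,246));c[:246,400:]=W
c[250:,:400]=cv2.resize(a[1][100:380,170:490],(400,350));c[250:,400:]=cv2.resize(a[2][60:340,140:460],(400,350))
cv2.imwrite('pics/f.png',c)"
```

```text
(no output)
```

View pics/f.png

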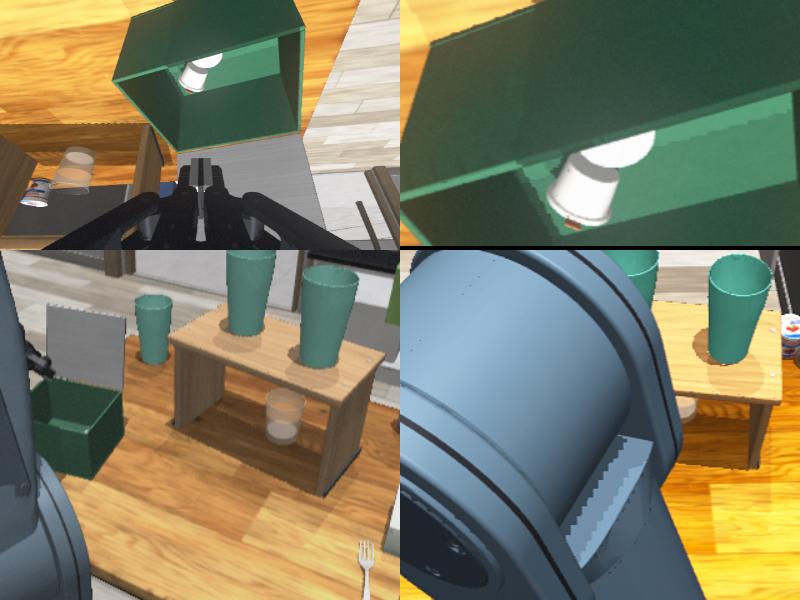

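The pods are visible in the bin. The stopper is no longer under the shelf or on the table. It was released over the bin's centre, so it must lie in the -x half of the bin that the front wall hides. The glass and tumblers are standing. Next I'll hook the lid with closed fingers from behind, beside the knob.

>>> send_rows(
  targets=[
    [[-0.0226,0,-0.0293],0],
    [[-0.0226,0,-0.0293],0],
    [[-0.0226,0,-0.0293],0],
    [[-0.0226,0,-0.0293],0],
    [[-0.0226,0,-0.0293],0],
  ],
)

```text
clock: 24.43
tcp_pos: [422.5, 313.0, 345.5]
ee_rot: [0.2, 2.477, -0.065]
ft_force: [-0.5, -0.1, 0.5]
opening: 0.0
grasp_force: 0.0
```

>>> send_rows(
  targets=[
    [[-0.0294,0.0058,0.0226],0],
    [[-0.0294,0.0058,0.0226],0],
    [[-0.0294,0.0058,0.0226],0],
    [[-0.0294,0.0058,0.0226],0],
    [[-0.0294,0.0058,0.0226],0],
    [[-0.0294,0.0058,0.0226],0],
    [[-0.0294,0.0058,0.0226],0],
    [[-0.0294,0.0058,0.0226],0],
  ],
)

```text
clock: 25.1
tcp_pos: [649.3, 311.8, 344.8]
ee_rot: [0.199, 2.476, -0.066]
ft_force: [-0.6, 0.9, 0.7]
opening: 0.0
grasp_force: 0.0
```

```bash
python3 -c "
from cell import r;from h import *
go(r,(648,318,290),(640,313,242))
T=r.get_image('top');import pickle
"
```

```text
t 25.1 tcp [649.3 311.8 344.8] z [ 0.605 -0.096 -0.791] x [-0.78   0.127 -0.612] q [-0.824  0.36   0.125  1.73   0.703  0.729  0.235] open 0.0 F [-0.6  0.9  0.7] g 0.0
(648, 318, 290) [0.0472 0.0078 0.056 ] rows>= 1.3
(640, 313, 242) [ 0.0467 -0.0084  0.0448] rows>= 1.2
```

>>> send_rows(
  targets=[
    [[0.022,0,0.026],0],
    [[0.022,0,0.026],0],
    [[0.022,0,0.026],0],
    [[0.022,0,0.026],0],
    [[0,0,0],0],
  ],
)

```text
clock: 25.57
tcp_pos: [640.7, 311.7, 236.9]
ee_rot: [0.196, 2.482, -0.073]
ft_force: [-0.5, -0.9, -1.2]
opening: 0.1
grasp_force: 0.0
```

```bash
python3 -c "
from cell import r;from h import *
h=np.array([555,298,110.]);X=np.array([.985,.174,0])
P=[h+a*X+[0,0,z] for a,z in((62,132),(24,137),(-16,131),(-44,121),(-63,109),(-80,95),(-94,77),(-104,57),(-108,40),(-109,20))]
go(r,*[tuple(p.round(0).tolist()) for p in P])"
```

```text
t 25.5667 tcp [640.7 311.7 236.9] z [ 0.599 -0.1   -0.794] x [-0.785  0.123 -0.608] q [-0.883  0.484  0.192  1.842  0.852  0.554  0.001] open 0.1 F [-0.5 -0.9 -1.2] g 0.0
(616.0, 309.0, 242.0) [ 0.0212 -0.0089 -0.0248] rows>= 0.6
(579.0, 302.0, 247.0) [ 0.0335 -0.0171 -0.0339] rows>= 0.9
(539.0, 295.0, 241.0) [ 0.0456 -0.0176 -0.0247] rows>= 1.0
(512.0, 290.0, 231.0) [ 0.0355 -0.0122 -0.0103] rows>= 0.7
(493.0, 287.0, 219.0) [ 0.0291 -0.0079 -0.0021] rows>= 0.5
(476.0, 284.0, 205.0) [ 0.0286 -0.0075  0.0016] rows>= 0.5
(462.0, 282.0, 187.0) [ 0.0289 -0.0055  0.0081] rows>= 0.5
(453.0, 280.0, 167.0) [ 0.0253 -0.0044  0.0143] rows>= 0.5
(449.0, 279.0, 150.0) [ 0.0178 -0.0021  0.0149] rows>= 0.4
(448.0, 279.0, 130.0) [ 0.0172 -0.0001  0.0204] rows>= 0.5
```

>>> send_rows(
  targets=[
    [[0.0106,-0.0045,-0.0124],0],
    [[0.0106,-0.0045,-0.0124],0],
    [[0.0112,-0.0057,-0.0113],0],
    [[0.0112,-0.0057,-0.0113],0],
    [[0.0112,-0.0057,-0.0113],0],
  ],
)

```text
clock: 25.98
tcp_pos: [582.2, 304.2, 254.8]
ee_rot: [0.199, 2.474, -0.062]
ft_force: [2.5, 0.3, 0.4]
opening: 0.0
grasp_force: 0.7
```

>>> send_rows(
  targets=[
    [[0.0152,-0.0059,-0.0082],0],
    [[0.0152,-0.0059,-0.0082],0],
    [[0.0152,-0.0059,-0.0082],0],
  ],
)

```text
clock: 26.23
tcp_pos: [542.4, 297.2, 248.6]
ee_rot: [0.2, 2.473, -0.062]
ft_force: [1.8, 0.6, 1.6]
opening: 0.2
grasp_force: 0.9
```

>>> send_rows(
  targets=[
    [[0.0177,-0.006,-0.005],0],
    [[0.0177,-0.006,-0.005],0],
    [[0.0145,-0.004,-0.001],0],
    [[0.0145,-0.004,-0.001],0],
  ],
)

```text
clock: 26.57
tcp_pos: [496.4, 289.4, 225.3]
ee_rot: [0.199, 2.474, -0.062]
ft_force: [0.6, 1.2, 1.2]
opening: 0.2
grasp_force: 0.5
```

```bash
python3 -c "
from cell import r;from h import *
go(r,(476,284,205),(462.0, 282.0, 187.0),(453,280,167),(449,279,150),(448,279,130))"
```

```text
t 26.5667 tcp [496.4 289.4 225.3] z [ 0.606 -0.094 -0.79 ] x [-0.779  0.128 -0.614] q [-1.108  0.316  0.22   2.159  1.047  0.585 -0.374] open 0.2 F [0.6 1.2 1.2] g 0.5
(476, 284, 205) [ 0.0369 -0.0116  0.0056] rows>= 0.7
(462.0, 282.0, 187.0) [ 0.0289 -0.0057  0.0079] rows>= 0.5
(453, 280, 167) [ 0.0254 -0.0047  0.014 ] rows>= 0.5
(449, 279, 150) [ 0.0179 -0.0023  0.0148] rows>= 0.4
(448, 279, 130) [ 0.0174 -0.0003  0.0202] rows>= 0.5
```

>>> send_rows(
  targets=[
    [[0.0185,-0.0058,0.0028],0],
    [[0.0185,-0.0058,0.0028],0],
    [[0.0145,-0.0028,0.004],0],
    [[0.0145,-0.0028,0.004],0],
    [[0.0127,-0.0023,0.007],0],
    [[0.0127,-0.0023,0.007],0],
  ],
)

```text
clock: 27.07
tcp_pos: [453.1, 280.4, 166.4]
ee_rot: [0.199, 2.474, -0.062]
ft_force: [0.1, 1.5, 0.8]
opening: 0.3
grasp_force: 0.4
```

>>> send_rows(
  targets=[
    [[0.009,-0.001,0.0074],0],
    [[0.009,-0.001,0.0074],0],
    [[0.0058,0,0.0067],0],
    [[0.0058,0,0.0067],0],
  ],
)

```text
clock: 27.4
tcp_pos: [440.7, 275.5, 132.0]
ee_rot: [0.191, 2.485, -0.072]
ft_force: [-39.3, -18.6, 17.8]
opening: 0.3
grasp_force: 10.9
```

```bash
python3 -c "
from cell import r;from h import *
go(r,(448,279,130))
g=r.get_image('scene');import cv2
I=g['pixels'][130:290,170:290].astype(int)
m=((I.max(2)-I.min(2)<15)&(I.min(2)>80)&(I.max(2)<170)).astype('uint8');k,l,st,c=cv2.connectedComponentsWithStats(m);print(st[1:][st[1:,4]>300]+[170,130,0,0,0])
w=R.from_rotvec(g['rotation'])
for p in((560,259,110),(412,231,112)):
    q=w.inv().apply(np.array(p)-g['eye']);print(p,g['cx']+g['fx']*q[0]/q[2],g['cy']+g['fy']*q[1]/q[2])"
```

```text
t 27.4 tcp [440.7 275.5 132. ] z [ 0.598 -0.098 -0.796] x [-0.787  0.12  -0.606] q [-1.218  0.465  0.248  2.308  1.377  0.492 -0.876] open 0.3 F [-39.3 -18.6  17.8] g 10.9
(448, 279, 130) [-0.0055  0.0061  0.0075] rows>= 0.2
[[187 211  80  35 532]]
(560, 259, 110) 266.7930414613707 211.87062789152102
(412, 231, 112) 239.28821345925306 246.12066141546956
```

>>> send_rows(
  targets=[
    [[-0.008,0,-0.01],0],
    [[-0.008,0,-0.01],0],
    [[0,0,0],0],
  ],
)

```text
clock: 27.7
tcp_pos: [449.1, 280.0, 156.5]
ee_rot: [0.2, 2.473, -0.061]
ft_force: [-0.5, -0.4, 0.4]
opening: -0.0
grasp_force: 0.0
```

```bash
python3 -c "
from cell import r;from h import *
go(r)
g=r.get_image('wrist');import cv2
cv2.imwrite('pics/w8.png',g['pixels'][:,:,::-1])
for n in('scene','wrist'):
  g=r.get_image(n);h=g['pixels'].astype(int)
  y0,y1,x0,x1=(130,290,170,290) if n=='scene' else (0,300,100,540)
  I=h[y0:y1,x0:x1];m=((I.max(2)-I.min(2)<15)&(I.min(2)>70)&(I.max(2)<190)).astype('uint8');k,l,st,c=cv2.connectedComponentsWithStats(m)
  for i in range(1,k):
    if st[i,4]>300:
      q=cv2.convexHull(np.argwhere(l==i)[:,::-1].astype(np.int32)+[x0,y0]);q=cv2.approxPolyDP(q.astype(np.int32),4,True)[:,0];print(n,st[i,4],q.tolist())
  if n=='wrist':
    w=R.from_rotvec(g['rotation'])
    for z in(118,):
     for a,b in((-150,-85),(-150,85),(0,-85),(0,85)):
      p=np.r_[np.array([545,342])+a*np.array([.985,.174])+b*np.array([-.174,.985]),z];q=w.inv().apply(p-g['eye']);print(a,b,g['cx']+g['fx']*q[0]/q[2],g['cy']+g['fy']*q[1]/q[2])"
```

```text
t 27.7 tcp [449.1 280.  156.5] z [ 0.607 -0.093 -0.789] x [-0.779  0.129 -0.614] q [-1.211  0.415  0.248  2.288  1.299  0.516 -0.772] open -0.0 F [-0.5 -0.4  0.4] g 0.0
scene 746 [[266, 211], [239, 245], [189, 231], [204, 217]]
wrist 21724 [[539, 74], [539, 87], [504, 152], [401, 283], [195, 173], [203, 160]]
wrist 1295 [[358, 288], [332, 299], [302, 296], [289, 267], [306, 253], [336, 253], [353, 268]]
-150 -85 191.63716952082447 168.88396622540844
-150 85 702.0887547774303 40.26595398231214
0 -85 315.7283893589917 292.3156912722495
0 85 577.9673488036988 258.7034835690986
```

The lid's corners in the scene view, (266,211) and (239,245), sit on the rim. The press stopped with the fingertips at the shut lid's face height of 117 to 118 mm. I'll retreat clear and make a last check.

>>> send_rows(
  targets=[
    [[-0.02,0,-0.027],0],
    [[-0.02,0,-0.027],0],
    [[-0.02,0,-0.027],0],
    [[-0.02,0,-0.027],0],
    [[-0.02,0,-0.027],0],
    [[0,0,0],0],
    [[0,0,0],0],
  ],
)

```text
clock: 28.43
tcp_pos: [445.4, 279.7, 280.9]
ee_rot: [0.199, 2.475, -0.061]
ft_force: [-0.7, 0.2, -0.3]
opening: -0.2
grasp_force: 0.0
```

```bash
python3 -c "
from cell import r;from h import *
import cv2,pickle
go(r)
d=pickle.load(open('d0.pkl','rb'))['scene']
g=r.get_image('scene')
I=g['pixels'].astype(int);D=np.abs(I-d['pixels'].astype(int)).max(2)>40
D=D[:,280:];k,l,st,c=cv2.connectedComponentsWithStats(D.astype('uint8'))
print('changed right of bin',(st[1:][st[1:,4]>15]+[280,0,0,0,0]).tolist())
J=I[130:290,150:290];m=((J.max(2)-J.min(2)<15)&(J.min(2)>70)&(J.max(2)<190)).astype('uint8');k,l,st,c=cv2.connectedComponentsWithStats(m)
for i in range(1,k):
    if st[i,4]>300: print(cv2.approxPolyDP(cv2.convexHull((np.argwhere(l==i)[:,::-1]+[150,130]).astype(np.int32)),3,True)[:,0].tolist())
w=R.from_rotvec(g['rotation'])
for t in(0,.05,.1):
  p=np.array([560,259,110])+150*np.cos(t)*np.array([-.981,-.19,0])+[0,0,8+150*np.sin(t)];q=w.inv().apply(p-g['eye']);print(t,g['cx']+g['fx']*q[0]/q[2],g['cy']+g['fy']*q[1]/q[2])
"
```

```text
t 28.4333 tcp [445.4 279.7 280.9] z [ 0.606 -0.093 -0.79 ] x [-0.78   0.128 -0.613] q [-1.182  0.144  0.191  2.201  0.929  0.733 -0.281] open -0.2 F [-0.7  0.2 -0.3] g 0.0
changed right of bin [[331, 244, 17, 14, 113], [390, 262, 10, 8, 45], [388, 273, 10, 6, 22], [409, 314, 22, 23, 403]]
[[266, 210], [239, 245], [205, 236], [204, 220]]
0 239.48844378075574 243.82597156438868
0.05 239.25375797091405 241.05955347115645
0.1 239.09462847809272 238.18269507385378
```

```bash
python3 -c "
from cell import r
print(r.sign_off())"
```

```text
the job is handed in; nothing more can be done
None
```

I dropped both pods and the stopper into the bin and shut its lid; the glass, tumblers and shelf are unmoved. The job was handed in at 28.4 s; I didn't see the stopper inside, but I released it over the bin's centre and found no trace of it elsewhere, and the wrist force peaked at about 47 N in the readings as the lid shut.

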